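Knock the formed bracket out of the undercut die

TASK

Press the knock-out paddle of the forming die fully down, so that it tips up one end of the aluminium bracket in the cavity. Grip that end, draw the bracket back along its slope until its tongue is out from under the keeper lip, without wrenching it against the die, then lift it clear and lay it right way up along the middle of the rubber pad in the parts tray's empty lane: lower it on to the pad while you still hold it, do not drop it, and leave it there. Leave the finished brackets and the other things on the bench where they are.

Things in the scene. Friction and masses are not known exactly. Their poses are not given: they have to be found in the camera images.
- bracket_c (a point): Centre, half-way up (7.5 mm over its underside), of the loose aluminium bracket in the die, about 140 g, 116 mm long (its x), right way up when z is up. From x = -58 to +14 mm it is a channel open at the top, 34 mm wide, 15 mm high, walls and web 4 mm; from +14 to +58 mm a flat tongue, 24 mm wide and 4 mm thick, carries on from the web.
- bracket_end (a point): Middle, half-way up, of the bracket's channel end (x = -58 mm, away from the tongue). At the start the top is 1 mm below the die's top face with 2 mm side gaps: no grip. With the knock-out fully down this end is tipped up some 21 mm, sloping about 0.18 rad down towards the tongue end, and its sides can be gripped across the 34 mm just above the die's top face.
- die: Fixed steel forming die 160 mm (x) by 100 mm (y) by 48 mm high, origin at the centre of its underside, z up. Its open cavity spans x = -61 to +61 mm, y = +-19 mm, floor 32 mm up, 16 mm deep. Side feet 12 mm high reach to y = +-64 mm. Two stubs 14 mm thick stand 10 mm proud of the top at x = 66, y = +-38 mm. A knock-out paddle sticks out of the -x end.
- lip (a point): Lower edge, in the middle, of the keeper lip: a fixed bridge over the cavity's +x end, die x = 28 to 61 mm, underside 10 mm above the cavity floor, top flush with the die. The tongue points to the die's +x and lies some 30 mm under it: lifted straight up it jams under the lip. Tipped up, it comes out when drawn 36 mm towards the die's -x, along its slope.
- knockout_pad (a point): Where to press: on the middle line of the paddle's top face, 42 mm outside the die's -x end face. The paddle is a steel plate 8 mm thick reaching 58 mm out from that face, its outer 40 mm being 40 mm wide. Its top is 30 mm over the bench at joint 0 and this point goes down about 15 mm. The point moves with the paddle.
- knockout (a joint): Angle of the knock-out rocker about its pivot (4 mm inside the die's -x end face, 26 mm up), rad: 0 = paddle level, bracket down; 0.33 = paddle fully down, against its stop. It takes roughly 7 to 9 N at the pressing point to move it; friction keeps it where it is left.
- pad_c (a point): Centre of the top face of a fixed rubber pad 120 mm (x) by 56 mm (y) and 2 mm thick, on the floor of the parts tray's empty lane; its top is 6 mm above the bench. x runs along the lane, z up.
- tray: Fixed grey tray 160 mm (x) by 276 mm (y), origin at the centre of its underside; floor 4 mm thick; rims and ribs 6 mm thick and 14 mm high over the bench. Three lanes along x, middles at y = -88, 0, +88 mm, each 148 mm long and some 82 mm wide inside. Two hold finished brackets, the third the rubber pad.
- done_a_c (a point): Centre, half-way up, of a finished bracket like the one in the die, lying in one lane of the tray; leave alone.
- done_b_c (a point): Centre, half-way up, of another finished bracket, in another lane; leave alone.
- jar0_m (a point): Middle of a closed glass jar, 72 mm diameter, 105 mm tall; leave alone.
- jar1_m (a point): Middle of a second such jar; leave alone.
- jar2_m (a point): Middle of a third such jar; leave alone.
- mallet_grip (a point): Handle of a hammer lying flat; leave alone.
- spanner_grip (a point): Handle of a spanner lying flat on the bench; leave alone.
- blanks_m (a point): Middle of a solid aluminium bar end 110 by 36 by 24 mm lying on the bench; leave alone.
There are look-alikes about, which are no part of the job. Leave any pink, purple or red look-alike of the part that bears bracket_c alone.

How it is judged:
On the way, in this order (a step that is already met when the one before it is completed fails the run):
1. the knock-out paddle is pressed fully down (value of joint knockout above 0.31 rad), for 0.1 s.
2. the bracket is held by the fingers, drawn from under the lip and lifted clear of the die (z of bracket_c in the frame of die above 0.085 m and contact force between the fingers and bracket above 0.5 N and contact force between bracket and die below 0.1 N), for 0.1 s.
3. the bracket is lowered to the pad in the empty lane while still held (released from no more than 9 mm above its rest) (horizontal distance between bracket_c and pad_c below 0.025 m and z of bracket_c in the frame of pad_c below 0.0165 m and contact force between the fingers and bracket above 0.3 N), for 0.05 s.
At the end, for the whole second after the job is handed in: The bracket lies right way up and flat (within 0.08 rad) on the rubber pad in the empty lane, its centre within 18 mm of the pad's centre, along the lane within 12 degrees (either way round), released and at rest (horizontal distance between bracket_c and pad_c below 0.018 m and angle between the x axis of bracket and the x axis of pad_c, either way round below 0.21 rad and z of bracket_c in the frame of pad_c between 0.0045 and 0.0105 m and angle between bracket's own z axis and vertical below 0.08 rad and linear speed of bracket below 0.02 m/s and contact force between the fingers and bracket below 0.05 N); the robot touches nothing.
It fails at once if the bracket is wrenched against the die (more than 25 N) (contact force between bracket and die above 25 N).
It fails at once if a finished bracket is moved by more than 10 mm (distance of any of done_a_c, done_b_c from where it was at the start of the episode above 0.01 m).
It fails at once if another thing on the bench is moved by more than 20 mm (distance of any of jar0_m, jar1_m, jar2_m, mallet_grip, spanner_grip, blanks_m from where it was at the start of the episode above 0.02 m).
It also fails if it takes over 56 s, if anything falls off the work surface, if the arm or the gripper's body presses on something with over 40 N, if the wrist force passes 120 N, or if a joint passes its speed limit or range.

ROBOT

A 6-joint arm with a two-finger parallel gripper is mounted at the origin on the work surface. World frame = base frame: x ahead of the robot, y to its left, z up, the work surface at z = 0. Lengths are in m, angles in rad, forces in N, time in s.
With the tool pointing down it reaches from about 0.4 to 0.925 m from the base axis. Payload 12.5 kg.
Tool frame: the origin (TCP) lies at the very end of the fingers, on their centre line; the grasp point (between the pads) lies 19 mm behind it; z points along the fingers, y is the line along which they close (so a half turn about z gives the same grasp; the last joint's range is limited). The gripper opens to 95 mm and grips with 3 to 60 N. Pads are 20 mm wide; open, the fingers measure 119 mm over their backs; the gripper's body (75 mm by 180 mm) begins 59 mm behind the grasp point.
Start: joints at [-1.45, 0.491, 1.559, -0, 1.092, -0.106], TCP at [0.141, -0.609, 0.215] pointing down, gripper open.
Joint ranges: [-3.1, 3.1], [-0.84, 2.19], [0.05, 2.79], [-1.13, 4.28], [0.06, 2.93], [-2.69, 2.69]. Speed limits (rad/s): [2.22, 2.22, 2.79, 3.14, 3.14, 3.14].

INTERFACE

Orientations are given as a rotation vector (axis times angle).
In Python, from station import reach, line_to, set_joints, set_gripper, hold, solve_ik, read_state, read_camera, camera_info, PlanningError, close_job gives the robot as it stands. Calls block until the motion is done:
- reach(position, orientation): joint-space move of the TCP to a pose.
- line_to(position, rotation=None, speed=0.15, threshold=None): straight line of the TCP; rotation=None keeps the orientation; speed is the mean speed in m/s. With threshold (N) it stops when the force on the tool has changed by that much, and returns True; else False.
- set_joints(angles): joint-space move.
- set_gripper(opening): opening from 0.0 (shut) to 1.0 (fully open); the grip force is fixed at half the most; returns when the fingers have stopped.
- hold(seconds).
- solve_ik(position, orientation): joint angles nearest the present ones, or None.
- read_state(): the state.
- read_camera(name): name is "scene" or "top" or "wrist"; returns (picture, depth): 420x560x3 uint8, blue, green, red; 420x560 float32, m along the optical axis (not along the pixel's ray), 0 where there is no reading.
- camera_info(name): a dict with "intrinsics" (3x3 intrinsics, pixels), "k1" (the pictures are not rectified: a ray, as slopes to the right and down, at radius r is drawn at 1 + k1 r^2 times it, then the intrinsics apply), "extrinsics" (4x4, takes a point from camera to world coordinates). Camera axes: x right, y up, looking along -z (the intrinsics and any distortion apply to the point x, -y, -z); pixel columns grow to the right and rows downward; lengths in m; the calibration is good to about 2 mm. A picture is of the moment at which its call begins: read the wrist's pose just before it. camera_info takes no time and is no camera call; for the wrist camera it gives the pose at the moment of the call.
A pose or a line that the arm cannot do raises PlanningError and nothing moves.
- close_job(): hands the job in; it is judged then, once.
The state is a dict: "t": time; "joint_positions": joint angles; "qvel": joint speeds; "effort": joint torques, N m; "tcp_pos": TCP position; "eef_rot": TCP orientation; "contact_force": force on the tool from outside, world axes, zero at the start; "moment": the same for the moment, N m; "opening": opening from 0.0 (shut) to 1.0 (fully open); "grip_force": force on a finger pad.
Only numpy, scipy, OpenCV 4.12 (cv2) and the standard library are available. Lean on these libraries where they do the work, as an engineer would, in place of code of your own. Each camera call takes 0.05 s, during which the arm holds its last target. There are 200 camera calls.

## Working session

There is one attempt and no reset: what is moved stays moved. The work goes in short steps, each a Python script; the robot and the scene stay as the last script left them, time stands still between calls to the robot, and variables do not carry over. Pictures are saved under pics/ and viewed, at most 10 in all, crops included, and the job is handed in when it is done.

```bash
mkdir -p pics; cat > h.py <<'E'
import numpy as np, cv2
from station import *
def shot(n,f):
    info=camera_info(n); p,d=read_camera(n); cv2.imwrite(f'pics/{f}.png',p)
    np.savez(f'pics/{f}.npz',p=p,d=d,K=info['intrinsics'],k1=info['k1'],E=info['extrinsics']); return p
def load(f): return np.load(f'pics/{f}.npz')
def ray(f,u,v):
    K=f['K'];k1=float(f['k1'])
    q=cv2.undistortPoints(np.array([[[u,v]]],float),K,np.array([k1,0,0,0,0.])).ravel()
    return np.array([q[0],-q[1],-1.])
def pix(f,u,v,z=None):
    r=ray(f,u,v);E=f['E']
    if z is None: s=np.median(f['d'][int(v)-1:int(v)+2,int(u)-1:int(u)+2])
    else: s=(z-E[2,3])/(E[:3,:3]@r)[2]
    return E[:3,:3]@(r*s)+E[:3,3]
def crop(f,o,u0,v0,w,h,k): cv2.imwrite(f'pics/{o}.png',cv2.resize(load(f)['p'][v0:v0+h,u0:u0+w],None,fx=k,fy=k,interpolation=cv2.INTER_CUBIC))
E
python3 - <<'E'
from h import *
a=shot('scene','s0');b=shot('top','t0')
print(read_state(), camera_info('top')['extrinsics'])
E
```

```text
{'t': 0.1, 'joint_positions': array([-1.44960893e+00,  4.91471887e-01,  1.55937374e+00,  1.15730953e-05,
        1.09170254e+00, -1.05627410e-01]), 'qvel': array([ 0.00078549, -0.0018123 , -0.00259214,  0.0012336 , -0.00208195,
        0.00036742]), 'effort': array([ 3.60492209e-03, -6.13625336e+01, -2.58606952e+01,  6.94590295e-02,
        4.70342254e-02, -5.18751915e-05]), 'tcp_pos': array([ 0.14052977, -0.60878242,  0.21414229]), 'eef_rot': array([-3.12046344e+00, -3.55400193e-01, -4.44947467e-06]), 'contact_force': array([-0.19664168,  0.11034491, -0.07861545]), 'moment': array([0.02530227, 0.04368197, 0.0545066 ]), 'grip_force': 0.0, 'opening': 1.0019436302413087} [[-0.09369979  0.97491531 -0.20189226  0.24956094]
 [-0.99558633 -0.09283367  0.01377596  0.01923872]
 [-0.00531201  0.20229198  0.97931085  1.53802071]
 [ 0.          0.          0.          1.        ]]
```

View pics/t0.png

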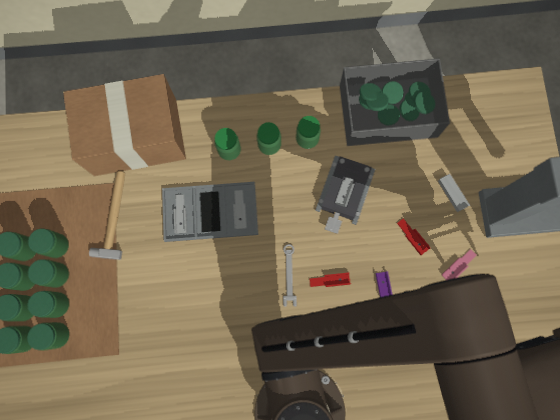

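View pics/s0.png

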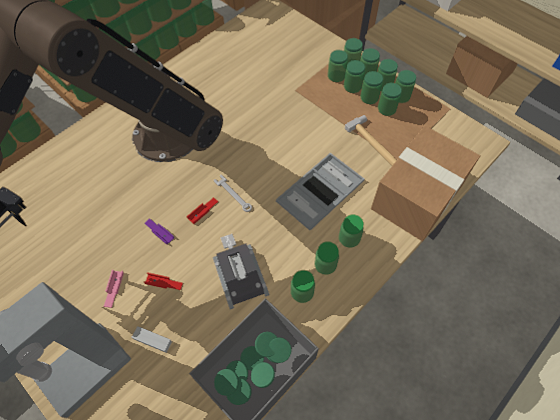

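The top view shows the die at (346,189) with its paddle at (333,222), and the tray at (210,212), where the black middle lane looks like the pad. Possible mistakes for the bracket are: the grey one in the die (344,190), the tray brackets (180,213) and (240,210), the reds (413,237) and (330,280), purple (384,284), pink (459,264) and the bar end (453,190). By the description I choose the one in the die and will check it in a crop.

```bash
python3 - <<'E'
from h import *
a=load('t0')['p']
c1=cv2.resize(a[145:245,300:400],(400,400),interpolation=cv2.INTER_CUBIC)
c2=cv2.resize(a[165:265,160:260],(400,400),interpolation=cv2.INTER_CUBIC)
cv2.imwrite('pics/c1.png',np.clip(1.5*np.hstack([c1,c2]),0,255).astype('uint8'))
E
```

```text
(no output)
```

View pics/c1.png

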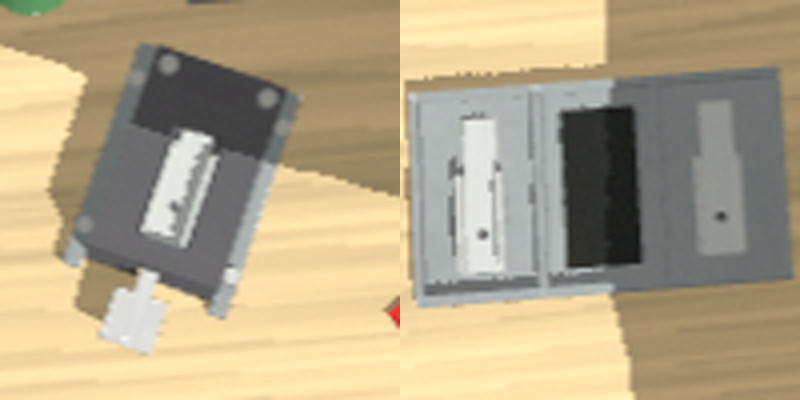

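The crop shows the grey bracket in the die with its lighter paddle at crop (133,318). The black pad lies in the middle lane with corners at crop (560,110), (633,106), (642,263) and (567,268).

```bash
python3 - <<'E'
from h import *
f=load('t0')
for n,u,v,z in [('pad',160,110,.006),('pad',233,106,.006),('pad',242,263,.006),('pad',167,268,.006),('die',153,45,.048),('die',290,93,.048),('stubL',169,64,.058),('stubR',268,97,.058),('pdl',103,342,.03),('pdl',150,354,.03),('pdl',165,298,.03),('pdl',115,285,.03)]:
    x0,y0=(160,165) if n=='pad' else (300,145)
    print(n,pix(f,x0+u/4,y0+v/4,z).round(4),pix(f,x0+u/4,y0+v/4).round(4))
for u,v in [(344,190),(453,190),(308,125),(180,213),(290,270)]: print(u,v,pix(f,u,v).round(3))
print(camera_info('wrist')['extrinsics'].round(3),camera_info('wrist')['intrinsics'], read_state()['tcp_pos'])
E
```

```text
pad [0.6462 0.2336 0.006 ] [0.6475 0.2343 0.0009]
pad [0.6441 0.179  0.006 ] [0.6438 0.1789 0.0071]
pad [0.5245 0.1807 0.006 ] [0.525  0.181  0.0033]
pad [0.526 0.236 0.006] [0.5264 0.2363 0.0039]
die [ 0.7064 -0.1857  0.048 ] [ 0.7188 -0.1912  0.0076]
die [ 0.6602 -0.2813  0.048 ] [ 0.6692 -0.2879  0.0152]
stubL [ 0.6878 -0.1943  0.058 ] [ 0.6876 -0.1942  0.0588]
stubR [ 0.656 -0.263  0.058] [ 0.6558 -0.2629  0.0587]
pdl [ 0.492  -0.1262  0.03  ] [ 0.4962 -0.1287  0.0039]
pdl [ 0.48   -0.1591  0.03  ] [ 0.4839 -0.1621  0.0042]
pdl [ 0.52   -0.1747  0.03  ] [ 0.5252 -0.1784  0.0013]
pdl [ 0.5331 -0.1396  0.03  ] [ 0.5381 -0.1424  0.0032]
344 190 [ 0.606 -0.192  0.037]
453 190 [ 0.577 -0.511  0.027]
308 125 [ 0.789 -0.102  0.108]
180 213 [0.588 0.296 0.01 ]
290 270 [ 0.39  -0.012  0.011]
[[ 0.225  0.939  0.259  0.213]
 [-0.974  0.217  0.059 -0.592]
 [-0.    -0.266  0.964  0.384]
 [ 0.     0.     0.     1.   ]] [[304.2018985    0.         281.73249686]
 [  0.         304.2018985  206.38098834]
 [  0.           0.           1.        ]] [ 0.14052977 -0.60878242  0.21414229]
```

Pad centre is (0.585,0.207) at 120x55 mm. The stub spacing is 75.7 mm (76 expected), giving the die at (0.612,-0.201) with yaw -0.434. The paddle agrees with that. I'll go over it and take a closer wrist look.

```bash
cat >> h.py <<'E'
from scipy.spatial.transform import Rotation as Ro
DIE=np.array([0.612,-0.2009]); YAW=-0.434
def rot(yaw=None,tilt=0.):
    "tool x along yaw, tilted down by tilt"
    yaw=YAW if yaw is None else yaw
    R=Ro.from_euler('z',yaw)*Ro.from_euler('y',tilt)*Ro.from_euler('x',np.pi)
    return R.as_rotvec()
def D(x,y,z):
    c,s=np.cos(YAW),np.sin(YAW); return np.array([DIE[0]+c*x-s*y,DIE[1]+s*x+c*y,z])
def inD(p):
    c,s=np.cos(YAW),np.sin(YAW); d=p[:2]-DIE; return np.array([c*d[0]+s*d[1],-s*d[0]+c*d[1],p[2]])
E
python3 - <<'E'
from h import *
print(rot().round(3), solve_ik(D(-80,0,170)*[1,1,1] if 0 else D(-.08,0,.17),rot()))
reach(D(-.08,0,.17),rot()); 
print(read_state()['tcp_pos'],read_state()['joint_positions'].round(2))
shot('wrist','w0')
cv2.imwrite('pics/w0b.png',cv2.resize(load('w0')['p'],(800,600)))
set_gripper(0.0); print(read_state()['t'])
E
```

```text
[ 3.068 -0.676 -0.   ] [-0.41762883  0.45613717  1.76001034  0.          0.92544514  1.5871675 ]
[ 0.53933572 -0.16790226  0.17001418] [-0.42  0.46  1.76 -0.    0.93  1.59]
3.8083
```

View pics/w0b.png

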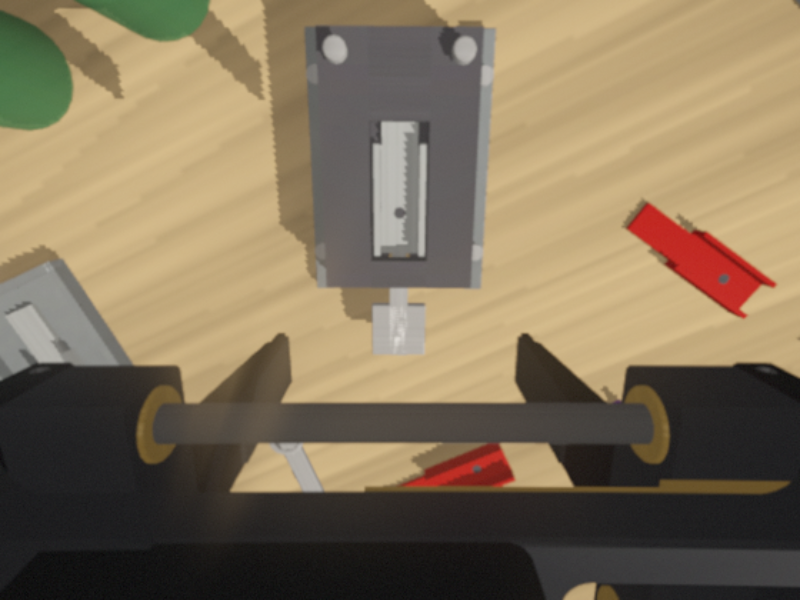

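The wrist view (scale 1.43) shows stubs at (335,49) and (465,49), cavity corners at (372,261), (427,260), (371,121) and (430,121), and the paddle end at (374,355)–(425,355). The fingers sit symmetrically about x≈403.

```bash
python3 - <<'E'
from h import *
f=load('w0');k=1/1.42857
for n,u,v,z in [('stub+y 66,38',335,49,.058),('stub 66,-38',465,49,.058),('cav -61,19',372,261,.048),('cav -61,-19',427.5,260,.048),('28,19',371,121,.048),('28,-19',430,121,.048),('pdl -138,20',374,355,.03),('-138,-20',425,355,.03),('die -80,50',317,288,.048),('die -80,-50',481,288,.048)]:
    print(n,(inD(pix(f,u*k,v*k,z))*1000).round(1))
E
```

```text
stub+y 66,38 [64.6 38.4 58. ]
stub 66,-38 [ 64.5 -36.9  58. ]
cav -61,19 [-61.9  20.2  48. ]
cav -61,-19 [-61.3 -17.7  48. ]
28,19 [27. 19. 48.]
28,-19 [ 27.  -17.9  48. ]
pdl -138,20 [-138.8   21.3   30. ]
-138,-20 [-138.9  -17.9   30. ]
die -80,50 [-80.9  58.7  48. ]
die -80,-50 [-81.  -55.1  48. ]
```

Agrees to about 1 mm. I'll refine the die pose slightly and press.

```bash
python3 - <<'E'
from h import *
n=D(-.0008,.001,0)[:2]
s=open('h.py').read().replace('DIE=np.array([0.612,-0.2009]); YAW=-0.434',f'DIE=np.array([{n[0]:.4f},{n[1]:.4f}]); YAW=-0.439')
open('h.py','w').write(s)
E
python3 - <<'E'
from h import *
line_to(D(-.122,0,.06),rot())
line_to(D(-.122,0,.036),speed=.06)
s=read_state();print(s['tcp_pos'],s['contact_force'].round(1))
for z in (.024,.018,.014,.010,.006):
    hit=line_to(D(-.122,0,z),speed=.02,threshold=18)
    s=read_state();print(hit,inD(s['tcp_pos']).round(4),s['contact_force'].round(1),s['t'])
    if hit: break
hold(.3);s=read_state();print(inD(s['tcp_pos']).round(4),s['contact_force'].round(1))
E
```

```text
[ 0.50119933 -0.14782074  0.03570809] [ 0.4  0.2 -0.4]
False [-0.1219 -0.      0.0242] [-1.5  1.1  5.4] 6.0417
False [-0.1213  0.      0.0184] [ 0.7 -0.1  7.1] 6.4917
True [-0.121   0.      0.0175] [-3.   0.5 16.9] 6.7
[-0.121   0.      0.0176] [-3.2  0.8 14.8]
```

```bash
python3 - <<'E'
from h import *
p=read_state()['tcp_pos']
print(line_to(p-[0,0,.004],speed=.01,threshold=9)); hold(.2)
s=read_state();print(inD(s['tcp_pos']).round(4),s['contact_force'].round(1))
line_to(p+[0,0,.06],speed=.1)
set_gripper(.6)
line_to(D(-.055,0,.14),rot(tilt=.18))
shot('wrist','w1'); print(read_state()['t'],inD(read_state()['tcp_pos']))
cv2.imwrite('pics/w1b.png',cv2.resize(load('w1')['p'],(800,600)))
E
```

```text
True
[-0.121   0.      0.0177] [-2.5  1.2 11.3]
10.0333 [-5.60462823e-02  2.55936144e-05  1.39358849e-01]
```

View pics/w1b.png

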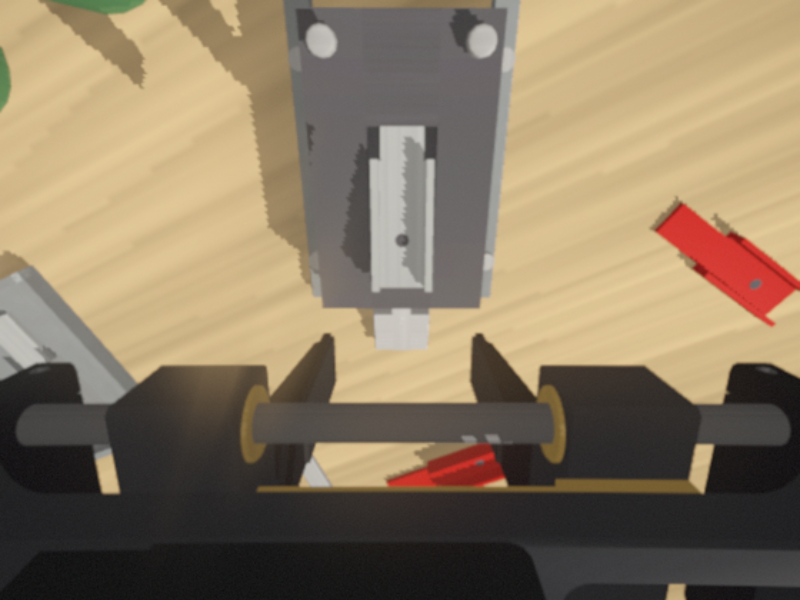

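The bracket end is tipped up, with corners at (371,290) and (433,291) and its shadow on the die. The top wall's far end is at (371,158) and (434,158). Next I measure the slope from depth.

```bash
python3 - <<'E'
from h import *
f=load('w1');k=1/1.42857
for z in (.067,):
  for u,v in [(371,290.5),(433,291)]: print((inD(pix(f,u*k,v*k,z))*1000).round(1))
for u,v in [(429,170),(430,200),(430,230),(430,260),(430,284),(375,200),(374,284),(401,270),(340,270),(470,270)]: print((inD(pix(f,u*k,v*k))*1000).round(1))
E
```

```text
[-58.5  18.2  67. ]
[-58.9 -17.5  67. ]
[  7.1 -14.   56.4]
[ -8.  -14.8  59.9]
[-23.9 -15.1  62.5]
[-40.2 -15.3  66. ]
[-53.9 -15.6  68.1]
[-8.2 14.9 59.2]
[-53.4  16.2  69.3]
[-50.1   0.9  56.6]
[-53.6  38.1  48.1]
[-53.6 -41.1  48.2]
```

```bash
python3 - <<'E'
from h import *
T=.185; c,s_=np.cos(T),np.sin(T); y=.0003
g=np.array([-.051,y,.0545]); up=np.array([s_,0,c])   # tool axis reversed, die frame
a=g+.03*up
line_to(D(*a),rot(tilt=T),speed=.1)
hit=line_to(D(*g),rot(tilt=T),speed=.05,threshold=8); hold(.2)
s=read_state();print(hit,inD(s['tcp_pos']).round(4),s['contact_force'].round(1))
for o in (.38,.365,.355):
    set_gripper(o);s=read_state();print(o,s['opening'],s['grip_force'],s['contact_force'].round(1),s['t'])
shot('wrist','w2');cv2.imwrite('pics/w2b.png',cv2.resize(load('w2')['p'],(800,600)))
E
```

```text
False [-0.0509  0.0003  0.0548] [-0.1 -0.2 -0.8]
0.38 0.3834119030479629 0.0 [-0.6  0.3 -0.8] 12.3083
0.365 0.36714955814828754 0.0 [0.2 0.4 0.3] 12.5667
0.355 0.35435918272997696 11.998309884220362 [-0.2  0.5 -0.2] 12.7917
```

View pics/w2b.png

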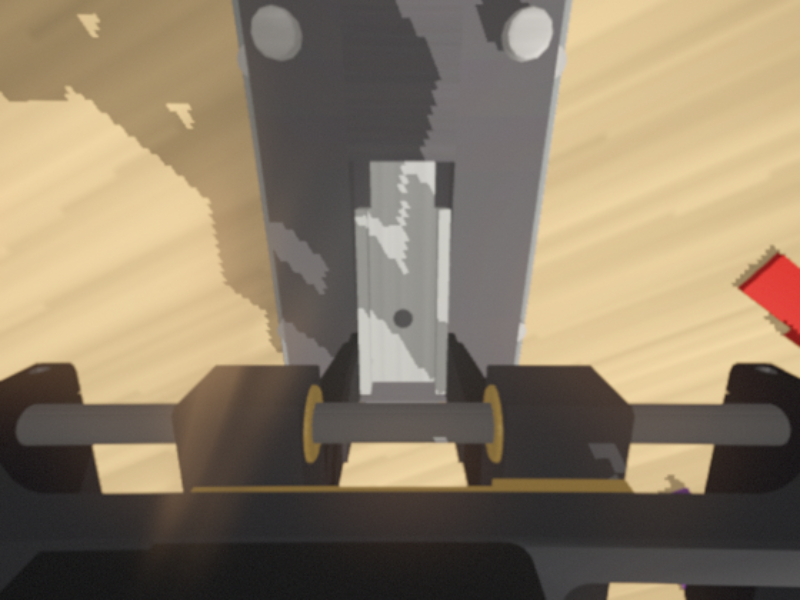

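The bracket's channel (355–450, 205–395) is straight and centred in the cavity between the fingers, with no side load. Next I grip fully and draw it out along the slope.

```bash
python3 - <<'E'
from h import *
set_gripper(0.0); s=read_state();print(s['opening'],s['grip_force'],s['contact_force'].round(1))
T=.185; c,s_=np.cos(T),np.sin(T)
p0=inD(s['tcp_pos'])
for d in (.014,.028,.042):
    hit=line_to(D(*(p0+d*np.array([-c,0,s_]))),rot(tilt=T),speed=.04,threshold=10)
    s=read_state();print(hit,inD(s['tcp_pos']).round(4),s['contact_force'].round(1),s['opening'],s['t'])
    if hit: break
shot('wrist','w3');cv2.imwrite('pics/w3b.png',cv2.resize(load('w3')['p'],(800,600)))
E
```

```text
0.35483500975137483 29.997381046414375 [-0.7  0.5 -0.7]
False [-0.0652  0.0003  0.0572] [-0.8  0.6  1.8] 0.359199439074491 13.5583
False [-0.0791  0.0003  0.0598] [-1.6  0.5  2.8] 0.35394858352927083 14.0583
False [-0.0929  0.0004  0.0624] [-1.   0.8  3.3] 0.35604983557046443 14.5583
```

View pics/w3b.png

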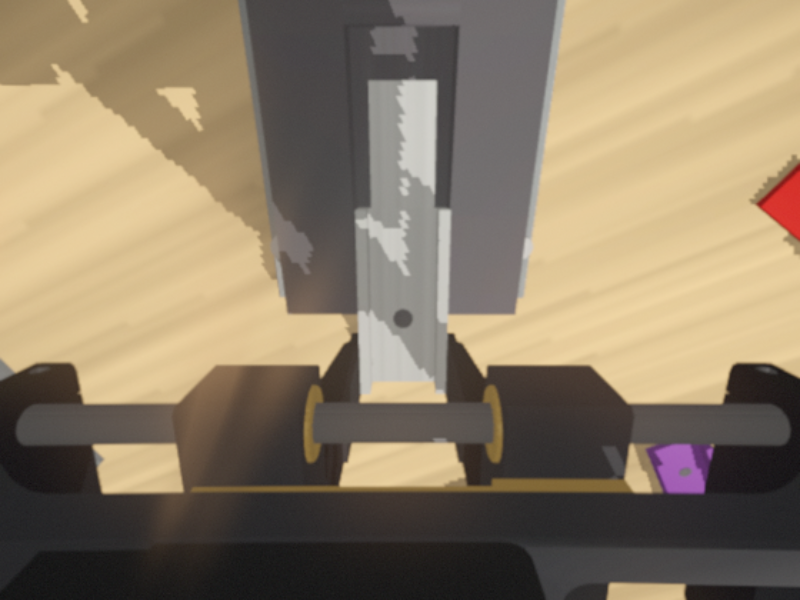

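The tongue tip (row 80) is well clear of the lip edge (row 27), and the grip hasn't slipped (hole still at 403,318). Next: lift, move over the pad and check there.

```bash
cat >> h.py <<'E'
PY=-.017; PC=np.array([.585,.207])
def P(z,off=.0479): return np.array([PC[0]-off*np.cos(PY),PC[1]-off*np.sin(PY),z])
E
python3 - <<'E'
from h import *
T=.185
p=read_state()['tcp_pos']
print(line_to(p+[0,0,.03],rot(tilt=T),speed=.06,threshold=15))
line_to(p+[0,0,.12],rot(tilt=T),speed=.12); hold(.2)
s=read_state();print(s['tcp_pos'],s['contact_force'].round(1),s['opening'],s['grip_force'])
line_to(P(.18),rot(PY),speed=.15)
line_to(P(.06),rot(PY),speed=.1); hold(.2)
s=read_state();print(s['tcp_pos'],P(.06),s['contact_force'].round(1),s['opening'],s['t'])
shot('wrist','w4');cv2.imwrite('pics/w4b.png',cv2.resize(load('w4')['p'],(800,600)))
E
```

```text
False
[ 0.52766228 -0.15985782  0.18160015] [ 0.2 -0.8 -1.5] 0.35869265775086595 29.995862245559692
[0.53725591 0.20786213 0.06041148] [0.53710692 0.20781426 0.06      ] [-0.1  0.4 -1.1] 0.3583135943894393 20.5083
```

View pics/w4b.png

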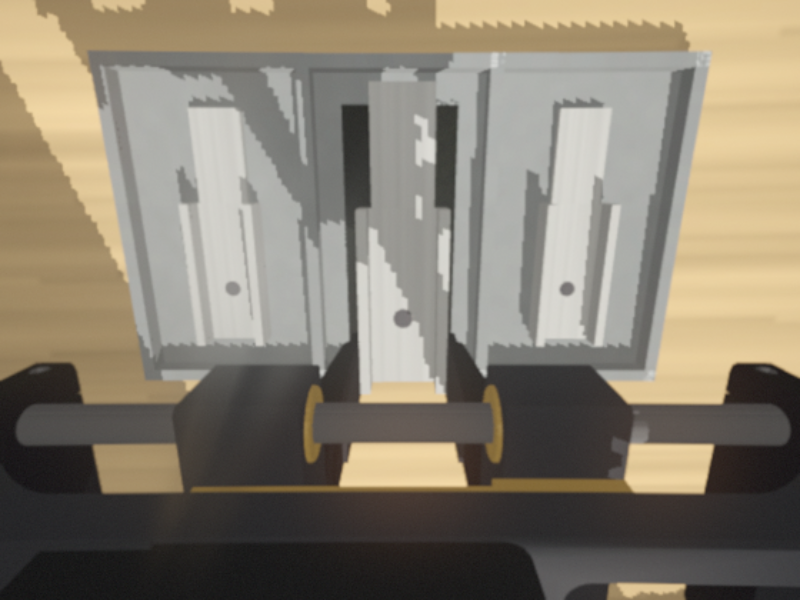

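The held bracket is central and level over the pad, whose far corners are at (342,106) and (458,106). The tongue tip is at (403,80). Now to check the numbers.

```bash
python3 - <<'E'
from h import *
f=load('w4');k=1/1.42857
a=pix(f,342*k,106*k,.006);b=pix(f,458*k,106*k,.006);t=pix(f,403*k,80*k,.0616)
print(a,b,(a+b)/2-[.06,0,0],'tip',t,'centre',t-[.058,0,0])
d=[pix(f,403*k,v*k)[2] for v in (90,140,190,300,340)];print(np.round(d,4))
hit=line_to(P(.02),rot(PY),speed=.08)
hit=line_to(P(.0055),rot(PY),speed=.015,threshold=5);hold(.2)
s=read_state();print(hit,s['tcp_pos'],s['contact_force'].round(1),s['moment'].round(2),s['opening'],s['t'])
E
```

```text
[0.64374581 0.23510919 0.006     ] [0.64280576 0.17978569 0.006     ] [0.58327578 0.20744744 0.006     ] tip [0.64387498 0.20610242 0.0616    ] centre [0.58587498 0.20610242 0.0616    ]
[0.0616 0.0613 0.0623 0.0626 0.0629]
True [0.53699523 0.20784118 0.00752036] [-1.1 -0.2  4.8] [-0.01 -0.01  0.07] 0.3573346699516063 22.1917
```

Contact came at TCP z = 7.5 mm, as expected. The bracket is level and centred to within 3 mm, so I'm releasing it.

```bash
python3 - <<'E'
from h import *
set_gripper(.46); hold(.3)
p=read_state()['tcp_pos']
line_to(p+[0,0,.04],rot(PY),speed=.06)
line_to(P(.2),rot(PY),speed=.15); hold(.3)
s=read_state();print(s['contact_force'].round(1),s['opening'],s['t'])
shot('wrist','w5');cv2.imwrite('pics/w5b.png',cv2.resize(load('w5')['p'],(800,600)))
E
```

```text
[-0.9  1.2 -0.4] 0.46173009552829997 25.2333
```

View pics/w5b.png

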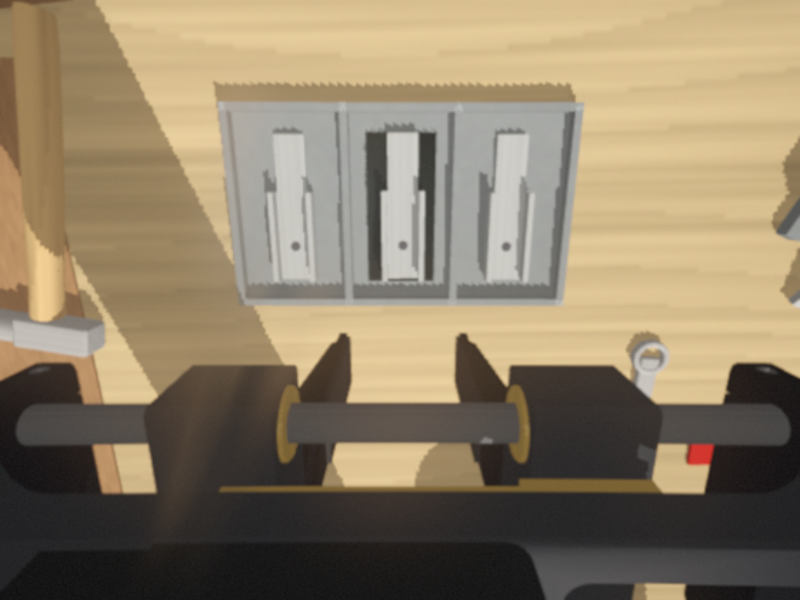

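The bracket lies flat and centred on the black pad (403,205), with the fingers clear of it.

```bash
python3 -c "
from station import *
print(close_job())"
```

```text
the job is handed in; nothing more can be done
None
```

The bracket was knocked out, drawn from under the lip without forcing, laid flat and right way up along the middle of the pad, and released; the job is handed in at about 25 s, and no verdict was shown.

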